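Shift a brick course into running bond and close its end

ROBOT

A 6-joint arm with a two-finger parallel gripper is mounted at the origin on the work surface. World frame = base frame: x ahead of the robot, y to its left, z up, the work surface at z = 0. Lengths are in mm, angles in rad, forces in N, time in s.
With the tool pointing down it reaches from about 200 to 875 mm from the base axis. Payload 3.4 kg.
Tool frame: the origin (TCP) lies on the centre line of the jaws, within the pads' length; the fingertips stand 25 mm ahead of it and the grasp point (between the pads) lies 6 mm ahead of it; z points along the fingers, y is the line along which they close (so a half turn about z gives the same grasp; the last joint's range is limited). The gripper opens to 94 mm and grips with 3 to 60 N. Pads are 16 mm wide; open, the fingers measure 119 mm over their backs; the gripper's body (75 mm by 177 mm) begins 78 mm behind the grasp point.
Start: joints at [0.981, 0.276, 1.505, -0, 1.361, -0.121], TCP at [259.816, 512.99, 230.493] pointing down, gripper open.
Joint ranges: [-2.89, 2.89], [-0.75, 2.08], [0.22, 2.7], [-1.18, 4.32], [0.11, 2.71], [-2.7, 2.7]. Speed limits (rad/s): [2.57, 2.57, 3.14, 3.14, 3.14, 3.14].

INTERFACE

Orientations are given as a 3x3 rotation matrix whose columns are the frame's x, y, z axes.
In Python, from workcell import * gives the robot as it stands. The module is installed in compiled form; this text tells all that it offers.
- The arm moves only by the tool apply_moves, never from a script. Its argument "rows" is a list of rows, each a list of 7 numbers: the shift along the tool's x, y, z in mm, then the turn, a rotation vector about the tool's x, y, z in units of 5 degrees (1.0 is 5 degrees), then the closure in counts, from 0 (fully open) to 255 (shut). In form: [[dx, dy, dz, rx, ry, rz, hand], ...]. A call has 1 to 8 rows; each row shifts and turns the commanded pose from where the row before left it, along the tool's axes as they then stand; what a row does not reach is not made up. A row lasts 1/8 s, in which the tool goes at most 62.5 mm and 10.7 degrees, less where a joint would pass 70% of its speed; a pose out of reach is approached as far as the arm can. A call with a gripper value outside its range is refused whole. The fingers move at their own pace and stop on an object; "squeeze" is the grip in N (left out, the last holds). Time passes only in rows, so rows that do not move let the fingers close. It gives the time, the measured TCP pose, the force, the opening and the grip force at its end, in the units of the state.
- state(): the state, without advancing time (a new reading comes with each control period).
- camera(name): name is "scene" or "side" or "wrist"; returns a dict with "pixels" (420x560x3 uint8, red, green, blue), "range_z" (420x560 float32, mm along the optical axis (not along the pixel's ray), 0 where there is no reading), "mtx" (3x3 intrinsics, pixels), "R" (3x3) and "t" (3): a world point X has camera coordinates R X + t. Camera axes: x right, y down, z forward; pixel columns grow to the right and rows downward; lengths in mm; the calibration is good to about 2 mm. A picture is of the moment at which its call begins.
- finish_job(): hands the job in; it is judged then, once.
The state is a dict: "clock": time; "joint_positions": joint angles; "joint_velocities": joint speeds; "tau": joint torques, N m; "eef_pos": TCP position; "tcp_rot": TCP orientation; "wrist_force": force on the tool from outside, world axes, zero at the start; "ft_torque": the same for the moment, N m; "finger_gap": opening from 0.0 (shut) to 1.0 (fully open); "grip_force": force on a finger pad.
Only numpy, scipy, OpenCV 4.12 (cv2) and the standard library are available. Lean on these libraries where they do the work, as an engineer would, in place of code of your own. Each camera call takes 0.05 s, during which the arm holds its last target. There are 200 camera calls.

TASK

On the little display plinth the upper course was started joint over joint. Without lifting them, slide its two whole bricks along to the far half brick, so that each sits centred over a joint of the course below and the half brick at the far end stays where it is; then pick out the half-length brick from the three cut pieces on the table and lay it gently (not dropped) in the space this opens at the near end, long side along the wall, flush with the wall's end and faces. Let go of everything, and leave the other cut pieces, pots and tools where they are.

Things in the scene. Friction and masses are not known exactly. Their poses are not given: they have to be found in the camera images.
- course: Fixed plinth: wooden base board 110 x 420 x 12 mm carrying a bedded bottom course of three grey 120 mm bricks with two 4 mm joints: 48 mm deep, 368 mm long, top 52 mm above the table. Origin: centre of the board's underside. y runs along the wall (near end y = -184 mm, far end +184, joints -62 and +62), x across it, z up. Never moves.
- near_end (a point): Middle of the top edge of the bottom course at the wall's near end (y = -184 mm of the plinth), where the upper course starts flush before the work; on the robot's right.
- joint_near (a point): Point on top of the bottom course over its first joint (y = -62 mm of the plinth): the centre of brick_a's underside belongs here.
- joint_far (a point): The same over the second joint (y = +62 mm): the centre of brick_b's underside belongs here.
- brick_a: Whole loose grey brick of the upper course, 48 x 120 x 40 mm (depth x length x height), about 0.4 kg, resting on the bottom course at its near end, about over the first lower brick (centre near y = -122 mm of the plinth). In bond its centre is over the joint at y = -62 mm. Its origin is the centre of its underside; its own y axis is its length, x its depth, z up.
- brick_b: Second whole loose brick, the same size, next in line to brick_a (2 to 9 mm gap); pushing brick_a pushes it too. In bond its centre is over the joint at y = +62 mm. Its origin is the centre of its underside; its own y axis is its length, x its depth, z up.
- end_half: Loose half brick 48 x 60 x 40 mm, already laid on the bottom course flush with its far end (centre near y = +154 mm of the plinth); it stays there. Its origin is the centre of its underside; its own y axis is its length, x its depth, z up.
- half: The half-length brick to lay: 48 x 60 x 40 mm (depth x length x height), about 0.2 kg, lying flat on the table to the right of the plinth among the other cut pieces. Laid flush with the near end its centre is at y = -154 mm of the plinth. Its origin is the centre of its underside; its own y axis is its length, x its depth, z up.
- three_quarter: A cut brick too long for the space, 48 x 90 x 40 mm, on the table: leave it. Its origin is the centre of its underside; its own y axis is its length, x its depth, z up.
- quarter: A cut brick too short for the space, 48 x 30 x 40 mm, on the table: leave it. Its origin is the centre of its underside; its own y axis is its length, x its depth, z up.
- teapot: Black teapot with overhead handle, radius 50 mm, 155 mm tall, spout to its +y, standing beyond the plinth; bystander. Origin: centre of its foot.
- jar_a: Black lidded jar, radius 36 mm, 70 mm tall, beyond the plinth; bystander. Origin: centre of its foot.
- jar_b: Dark grey lidded jar, radius 32 mm, 60 mm tall, by the cut pieces; bystander. Origin: centre of its foot.
- cup: Dark grey cup, radius 30 mm, 50 mm tall, beyond the plinth on the left; bystander. Origin: centre of its foot.
- hammer: Hammer 220 mm long lying near the robot on the left; bystander. Its x axis is its length.
- brush: Hand brush 180 mm long lying near the robot on the right; bystander. Its x axis is its length.
Not all that is in view belongs to the job. Leave any turquoise look-alike of the half alone.

How it is judged (in metres and radians):
On the way:
1. both whole bricks have been slid half a length, each centred over a joint of the bottom course (y of brick_a in the frame of course between -0.073 and -0.051 m and x of brick_a in the frame of course between -0.008 and 0.008 m and z of brick_a in the frame of course between 0.048 and 0.057 m and angle between the y axis of each of brick_a, brick_b and the y axis of course, either way round below 0.12 rad and y of brick_b in the frame of course between 0.051 and 0.073 m and x of brick_b in the frame of course between -0.008 and 0.008 m and z of brick_b in the frame of course between 0.048 and 0.057 m), for 0.2 s.
At the end, for the whole second after the job is handed in: On the bottom course and at rest: each whole brick centred within 11 mm over its joint; a half brick within 8 mm of flush with the near end, the other likewise at the far end; all four within 8 mm of the wall's faces and 0.12 rad of parallel, length along the wall (all of step 1 and y of half in the frame of course between -0.162 and -0.146 m and x of half in the frame of course between -0.008 and 0.008 m and z of half in the frame of course between 0.048 and 0.057 m and angle between the y axis of each of half, end_half and the y axis of course, either way round below 0.12 rad and y of end_half in the frame of course between 0.146 and 0.162 m and x of end_half in the frame of course between -0.008 and 0.008 m and z of end_half in the frame of course between 0.048 and 0.057 m and linear speed of each of brick_a, brick_b, half, end_half below 0.02 m/s); the robot touches nothing.
It fails at once if a whole brick of the upper course is lifted more than 12 mm off the course (z of any of brick_a, brick_b in the frame of course above 0.064 m).
It fails at once if the half brick is dropped (moves faster than 0.5 m/s out of the fingers) (linear speed of half above 0.5 m/s and not (contact force between half and the fingers above 0.3 N)).
It fails at once if another cut piece, a pot or a tool is moved more than 30 mm (distance of any of three_quarter, quarter, teapot, jar_a, jar_b, cup, hammer, brush from where it was at the start of the episode above 0.03 m).
It also fails if it takes over 51 s, if anything falls off the work surface, if the arm or the gripper's body presses on something with over 40 N, if the wrist force passes 120 N, or if a joint passes its speed limit or range.

## Working session

There is one attempt and no reset: what is moved stays moved. The work goes in short steps, Python scripts to look and compute and a tool call to move; the robot and the scene stay as the last step left them, time stands still between calls to the robot, and variables do not carry over. Pictures are saved under pics/ and viewed, at most 10 in all, crops included, and the job is handed in when it is done.

Besides the shell and the picture viewer there is one more tool, called after ">>>" as name(argument=value, ...), one argument or row to a line, values as JSON. apply_moves: Moves the arm, as the interface text tells. Its arguments: {"type":"object","properties":{"rows":{"type":"array"},"squeeze":{"type":"number"}},"required":["rows"]}

```bash
mkdir -p pics
cat > h.py <<'E'
import numpy as np, cv2
from workcell import *
def snap(n,f):
    c=camera(n); cv2.imwrite('pics/%s.png'%f,c['pixels'][:,:,::-1]); np.savez('pics/%s.npz'%f,**c); return c
def world(c,u,v,z=None):
    K,R,t=np.array(c['mtx']),np.array(c['R']),np.array(c['t']).ravel()
    ray=np.linalg.inv(K)@[u,v,1.]
    if z is None: d=float(c['range_z'][int(v),int(u)]); return R.T@(ray*d-t)
    o=-R.T@t; r=R.T@ray
    return o+r*(z-o[2])/r[2]
def cloud(c):
    K,R,t=np.array(c['mtx']),np.array(c['R']),np.array(c['t']).ravel()
    v,u=np.mgrid[:420,:560]; d=c['range_z']
    p=np.stack([(u-K[0,2])/K[0,0]*d,(v-K[1,2])/K[1,1]*d,d],-1)
    return (p-t)@R
E
python3 - <<'E'
from h import *
a=snap('scene','s0');b=snap('side','d0')
for c in(a,b):print(c['mtx'],-c['R'].T@c['t'],c['R'][2])
print(state())
E
```

```text
[[379.74042123   0.         276.29355689]
 [  0.         379.74042123 213.5502675 ]
 [  0.           0.           1.        ]] [1045.57848468 -645.01648688  584.87020792] [-0.53973311  0.62972912 -0.55868542]
[[540.16207985   0.         277.39140621]
 [  0.         540.16207985 209.21690206]
 [  0.           0.           1.        ]] [  180.62332656 -1230.38542219   866.98392984] [ 0.22565343  0.80635212 -0.54669624]
{'clock': 0.1, 'joint_positions': array([ 9.81008935e-01,  2.76489885e-01,  1.50594869e+00,  6.02151580e-06,
        1.36070823e+00, -1.20994478e-01]), 'joint_velocities': array([ 0.00010684, -0.00165041, -0.00033367, -0.00077357,  0.00141706,
        0.00035403]), 'tau': array([ 2.30398284e-03, -4.05456662e+01, -2.37779653e+01,  7.05225812e-02,
        2.99352827e-02, -6.35312449e-05]), 'eef_pos': array([259.53922928, 512.5900292 , 229.73814105]), 'tcp_rot': array([[-8.92113658e-01,  4.51810210e-01, -8.69289814e-04],
       [ 4.51811005e-01,  8.92112748e-01, -1.28831738e-03],
       [ 1.93429579e-04, -1.54208023e-03, -9.99998792e-01]]), 'wrist_force': array([-0.5943822 , -0.58109113,  0.35355497]), 'ft_torque': array([-0.02531116, -0.01679754,  0.00739398]), 'grip_force': 0.0, 'finger_gap': 0.9987545255492163}
```

View pics/s0.png

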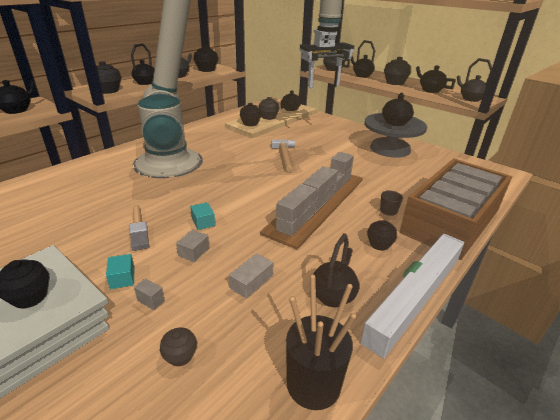

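View pics/d0.png

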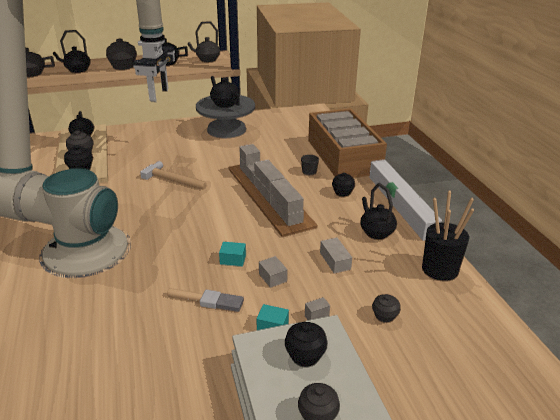

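The scene view shows the plinth at about (315,200), with the teapot beyond it at (335,280). The grey pieces are at (193,245), which is probably the half, (251,274) the three-quarter and (149,294) the quarter. The turquoise look-alikes are at (203,216) and (120,271). I'll measure the top faces from the depth images.

```bash
cat >> h.py <<'E'
def blobs(c,lo,hi,n=40,box=(100,900,-500,500)):
    P=cloud(c); m=(P[...,2]>lo)&(P[...,2]<hi)&(c['range_z']>0)&(P[...,0]>box[0])&(P[...,0]<box[1])&(P[...,1]>box[2])&(P[...,1]<box[3])
    k,l,s,_=cv2.connectedComponentsWithStats(m.astype(np.uint8),connectivity=4)
    for i in range(1,k):
        if s[i,4]<n: continue
        q=P[l==i]; (cx,cy),(w,h),a=cv2.minAreaRect(q[:,:2].astype(np.float32))
        print('px',s[i,:2]+s[i,2:4]//2,'n',s[i,4],'c %.1f %.1f size %.1f %.1f ang %.2f z %.1f'%(cx,cy,w,h,a,np.median(q[:,2])),'rgb',c['pixels'][l==i].mean(0).astype(int))
E
python3 - <<'E'
from h import *
for f in('s0','d0'):
    c=dict(np.load('pics/%s.npz'%f)); print(f)
    print('tops 40');blobs(c,36,44)
    print('tops 92');blobs(c,86,98)
    print('course 52');blobs(c,48,56)
    print('board 12');blobs(c,9,15,150)
    i=c['pixels']
    b=(150,140,230,130) if f=='s0' else (220,130,130,120)
    x,y,w,h=b; cv2.imwrite('pics/%sc.png'%f,cv2.resize(i[y:y+h,x:x+w,::-1],None,fx=3.4 if f=='s0' else 4.5,fy=3.4 if f=='s0' else 4.5,interpolation=cv2.INTER_CUBIC))
E
```

```text
s0
tops 40
px [392 196] n 48 c 693.1 261.7 size 46.8 20.6 ang 22.65 z 39.6 rgb [66 55 46]
px [300 212] n 122 c 570.7 33.4 size 184.7 46.7 ang 84.55 z 40.0 rgb [110  99  88]
px [391 202] n 47 c 708.2 226.6 size 54.1 21.5 ang 24.88 z 40.8 rgb [62 50 40]
px [203 210] n 255 c 365.3 -148.0 size 47.9 64.2 ang 66.51 z 39.0 rgb [ 72 144 134]
px [422 228] n 120 c 819.9 170.0 size 7.3 99.9 ang 89.92 z 39.8 rgb [105  75  50]
px [382 235] n 99 c 764.2 69.9 size 67.7 32.4 ang 20.64 z 39.4 rgb [58 46 37]
px [192 240] n 356 c 445.5 -242.9 size 49.1 61.2 ang 15.72 z 39.2 rgb [139 126 113]
px [251 269] n 697 c 616.8 -220.8 size 49.8 91.1 ang 3.95 z 39.3 rgb [151 137 123]
px [119 265] n 461 c 402.8 -403.1 size 48.1 62.9 ang 57.04 z 39.1 rgb [ 60 143 135]
px [148 287] n 287 c 505.5 -399.3 size 49.6 31.3 ang 10.09 z 39.3 rgb [136 124 111]
px [329 296] n 93 c 784.0 -179.4 size 51.5 11.1 ang 17.80 z 41.0 rgb [57 45 37]
px [178 343] n 255 c 661.2 -439.1 size 58.4 46.3 ang 78.42 z 41.6 rgb [78 65 55]
px [369 334] n 42 c 887.3 -200.4 size 3.0 23.9 ang 89.38 z 39.7 rgb [139 133 130]
px [307 385] n 122 c 866.6
[... 2670 characters left out ...]
 size 64.7 21.4 ang 73.39 z 49.8 rgb [120 110 100]
px [344 181] n 85 c 753.8 74.0 size 38.1 60.3 ang 72.05 z 51.3 rgb [33 31 31]
px [391 187] n 46 c 869.4 5.8 size 66.9 12.0 ang 87.79 z 52.6 rgb [59 87 63]
px [412 210] n 56 c 877.1 -124.4 size 8.7 100.5 ang 0.04 z 51.8 rgb [108 104 101]
px [292 210] n 52 c 549.7 -45.7 size 36.1 63.2 ang 59.89 z 51.6 rgb [104  95  87]
px [379 222] n 126 c 761.2 -156.9 size 48.6 87.9 ang 64.57 z 52.5 rgb [25 24 24]
px [443 258] n 101 c 842.1 -346.7 size 40.0 91.6 ang 53.67 z 51.8 rgb [20 19 19]
px [387 300] n 141 c 652.7 -440.4 size 38.3 37.9 ang 57.60 z 50.6 rgb [58 53 50]
board 12
px [274 210] n 445 c 521.9 48.9 size 66.6 273.2 ang 9.03 z 10.7 rgb [96 68 44]
```

View pics/d0c.png

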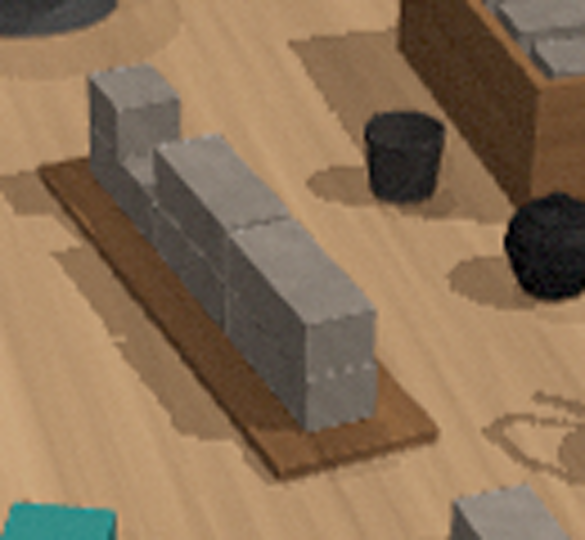

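The crop shows brick_a and brick_b touching or nearly so, with the end half brick standing alone at the far end and clear of the push path. The pieces match by size: the half is at about (445,-244), and the wall runs at about 9.2° with its centre near (533,126). Next I'll plan the move to the push start.

```bash
cat >> h.py <<'E'
C=np.array([533.4,126.2]); TH=np.radians(9.2); EX=np.array([np.cos(TH),np.sin(TH)]); EY=np.array([-np.sin(TH),np.cos(TH)])
def cw(x,y): return C+EX*x+EY*y
def cf(p): d=np.array(p)[:2]-C; return d@EX,d@EY
def need():
    s=state(); T=s['tcp_rot']; p=s['eef_pos']
    print('t %.2f'%s['clock'],'tcp',p.round(1),'course',np.round(cf(p),1),'yaw %.2f'%np.degrees(np.arctan2(T[1,1],T[0,1])),'F',s['wrist_force'].round(1),'gap %.3f grip %.1f'%(s['finger_gap'],s['grip_force']))
    return s
def plan(xy,z,yaw,n):
    s=need(); T=s['tcp_rot']; p=s['eef_pos']; a=np.degrees(np.arctan2(T[1,1],T[0,1])); d=(np.array([*xy,z])-p)/n; da=(yaw-a)/n
    for i in range(n):
        r=np.radians(a+da*i); y=np.array([np.cos(r),np.sin(r)]); x=np.array([-y[1],y[0]])
        print(np.round([d[:2]@x,d[:2]@y,-d[2],0,0,-da/5],1).tolist())
E
python3 -c "
from h import *
plan(cw(0,-225),200,9.2,14)"
```

```text
t 0.10 tcp [259.5 512.6 229.7] course [-208.6  425.2] yaw 63.14 F [-0.6 -0.6  0.4] gap 0.999 grip 0.0
[-39.4, -28.8, 2.1, 0.0, 0.0, 0.8]
[-41.2, -26.1, 2.1, 0.0, 0.0, 0.8]
[-42.9, -23.2, 2.1, 0.0, 0.0, 0.8]
[-44.3, -20.3, 2.1, 0.0, 0.0, 0.8]
[-45.6, -17.3, 2.1, 0.0, 0.0, 0.8]
[-46.7, -14.2, 2.1, 0.0, 0.0, 0.8]
[-47.5, -11.0, 2.1, 0.0, 0.0, 0.8]
[-48.1, -7.8, 2.1, 0.0, 0.0, 0.8]
[-48.6, -4.5, 2.1, 0.0, 0.0, 0.8]
[-48.8, -1.3, 2.1, 0.0, 0.0, 0.8]
[-48.7, 2.0, 2.1, 0.0, 0.0, 0.8]
[-48.5, 5.3, 2.1, 0.0, 0.0, 0.8]
[-48.0, 8.5, 2.1, 0.0, 0.0, 0.8]
[-47.3, 11.7, 2.1, 0.0, 0.0, 0.8]
```

>>> apply_moves(
  rows=[
    [-39,-29,2,0,0,0.8,214],
    [-41,-26,2,0,0,0.8,214],
    [-43,-23,2,0,0,0.8,214],
    [-44,-20,2,0,0,0.8,214],
    [-46,-17,2,0,0,0.8,214],
    [-47,-14,2,0,0,0.8,214],
    [-47,-11,2,0,0,0.8,214],
  ],
  squeeze=20,
)

```text
clock: 0.98
eef_pos: [412.7, 207.0, 216.2]
tcp_rot: [[-0.574, 0.819, -0.0], [0.819, 0.574, 0.0], [0.0, -0.0, -1.0]]
wrist_force: [-0.3, -0.1, 0.6]
finger_gap: 0.291
grip_force: 0.0
```

>>> apply_moves(
  rows=[
    [-48,-8,2,0,0,0.8,214],
    [-49,-4,2,0,0,0.8,214],
    [-49,-1,2,0,0,0.8,214],
    [-49,2,2,0,0,0.8,214],
    [-48,5,2,0,0,0.8,214],
    [-48,9,2,0,0,0.8,214],
    [-47,12,2,0,0,0.8,214],
    [0,0,0,0,0,0,214],
  ],
)

```text
clock: 1.98
eef_pos: [561.5, -102.1, 201.4]
tcp_rot: [[-0.121, 0.993, -0.001], [0.993, 0.121, -0.001], [-0.0, -0.001, -1.0]]
wrist_force: [0.1, 0.8, -0.3]
finger_gap: 0.159
grip_force: 0.0
```

```bash
python3 -c "
from h import *
plan(cw(0,-225),85,9.2,4)
snap('wrist','w0')"
```

```text
t 1.98 tcp [ 561.5 -102.1  201.4] course [  -8.7 -229.9] yaw 6.93 F [ 0.1  0.8 -0.3] gap 0.159 grip 0.0
[1.3, 2.1, 29.1, 0.0, 0.0, -0.1]
[1.3, 2.1, 29.1, 0.0, 0.0, -0.1]
[1.3, 2.2, 29.1, 0.0, 0.0, -0.1]
[1.2, 2.2, 29.1, 0.0, 0.0, -0.1]
```

View pics/w0.png

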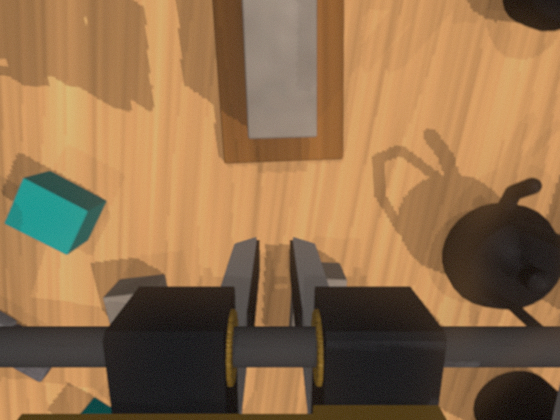

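The wrist view shows brick_a's near-end top edge from (247,138) to (316,136) and the fingers at about (250..305, 240). The fingers line up with the brick. I'll refine the wall pose from this view's depth.

```bash
python3 -c "
from h import *
c=dict(np.load('pics/w0.npz'))
blobs(c,84,100,100);blobs(c,9,15,300);blobs(c,35,44,100)
for u,v in((247,138),(316,136),(243,0),(319,0)):
    p=world(c,u,v,92);print(p.round(1),np.round(cf(p),1))
for u,v in((225,162),(343,158)):
    p=world(c,u,v,12);print(p.round(1),np.round(cf(p),1))"
```

```text
px [280  70] n 9998 c 554.6 -6.2 size 48.1 87.9 ang 8.52 z 92.2 rgb [149 133 119]
px [544 235] n 192 c 760.5 -96.0 size 9.4 6.3 ang 76.22 z 92.0 rgb [39 31 24]
px [538 282] n 578 c 771.4 -134.5 size 18.9 19.5 ang 27.80 z 91.7 rgb [38 32 29]
px [279  82] n 10277 c 556.1 -8.8 size 110.3 137.0 ang 8.96 z 12.2 rgb [131  88  50]
px [513 398] n 346 c 840.2 -295.5 size 83.9 29.8 ang 40.41 z 11.9 rgb [44 32 23]
px [537  16] n 466 c 745.3 60.8 size 8.5 42.8 ang 66.87 z 39.5 rgb [48 35 23]
px [ 48 216] n 3789 c 365.5 -146.3 size 49.0 60.6 ang 66.92 z 40.0 rgb [ 42 147 137]
px [473 250] n 642 c 737.3 -129.1 size 93.1 30.5 ang 82.72 z 41.1 rgb [67 48 32]
px [337 281] n 164 c 628.5 -176.3 size 19.4 7.1 ang 6.01 z 40.0 rgb [133 117 103]
px [119 308] n 475 c 425.1 -222.2 size 37.9 19.2 ang 58.54 z 40.1 rgb [128 114 101]
px [525 406] n 493 c 838.4 -286.4 size 66.4 15.8 ang 33.77 z 39.5 rgb [27 20 16]
[536.5 -52.4  92. ] [ -25.5 -176.8]
[583.8 -45.2  92. ] [  22.4 -177.3]
[525.   33.5  92. ] [-23.1 -90.2]
[573.   39.4  92. ] [ 25.2 -92. ]
[513.7 -83.   12. ] [ -52.9 -203.4]
[620.7 -66.2  12. ] [  55.4 -203.9]
```

>>> apply_moves(
  rows=[
    [1,2,29,0,0,-0.1,214],
    [1,2,29,0,0,-0.1,214],
    [1,2,29,0,0,-0.1,214],
    [1,2,29,0,0,-0.2,214],
    [0,0,0,0,0,0,214],
  ],
)

```text
clock: 2.65
eef_pos: [565.4, -92.1, 84.6]
tcp_rot: [[-0.169, 0.986, -0.006], [0.986, 0.169, 0.002], [0.003, -0.005, -1.0]]
wrist_force: [-0.1, 0.4, 0.0]
finger_gap: 0.161
grip_force: 0.0
```

Face and board end sit 26.4 mm apart in the wrist view, so brick_a starts flush with the near end. I'll push about 88 mm in total, which should slide the bricks about 55 mm. Then I'll look and trim.

>>> apply_moves(
  rows=[
    [10,1.5,0,0,0,0.1,214],
    [10,0,0,0,0,0,214],
    [6,0,0,0,0,0,214],
    [4,0,0,0,0,0,214],
    [4,0,0,0,0,0,214],
    [4,0,0,0,0,0,214],
    [5,0,0,0,0,0,214],
    [5,0,0,0,0,0,214],
  ],
)

```text
clock: 3.65
eef_pos: [562.2, -47.4, 86.6]
tcp_rot: [[-0.159, 0.987, 0.001], [0.987, 0.159, -0.002], [-0.002, 0.001, -1.0]]
wrist_force: [1.0, -4.7, 0.9]
finger_gap: 0.163
grip_force: 2.5
```

>>> apply_moves(
  rows=[
    [6,0,0,0,0,0,214],
    [6,0,0,0,0,0,214],
    [6,0,0,0,0,0,214],
    [6,0,0,0,0,0,214],
    [6,0,0,0,0,0,214],
    [5,0,0,0,0,0,214],
    [3,0,0,0,0,0,214],
    [0,0,0,0,0,0,214],
  ],
)

```text
clock: 4.65
eef_pos: [555.8, -8.9, 86.6]
tcp_rot: [[-0.159, 0.987, 0.0], [0.987, 0.159, -0.0], [-0.0, 0.0, -1.0]]
wrist_force: [0.3, -3.7, 1.4]
finger_gap: 0.163
grip_force: 1.9
```

```bash
python3 -c "
from h import *
need()
c=snap('wrist','w1'); s=snap('scene','s1')
blobs(s,86,98,100,(480,600,-100,330))
x,y,w,h=255,140,115,110
cv2.imwrite('pics/s1c.png',cv2.resize(s['pixels'][y:y+h,x:x+w,::-1],None,fx=5,fy=5,interpolation=cv2.INTER_CUBIC))
"
```

```text
t 4.65 tcp [555.8  -8.9  86.6] course [   0.5 -137. ] yaw 9.15 F [ 0.3 -3.7  1.4] gap 0.163 grip 1.9
px [342 164] n 229 c 516.9 234.4 size 48.8 158.0 ang 10.03 z 91.0 rgb [138 125 113]
px [306 193] n 213 c 559.8 39.0 size 38.2 116.1 ang 26.48 z 91.2 rgb [112 103  94]
```

View pics/s1c.png

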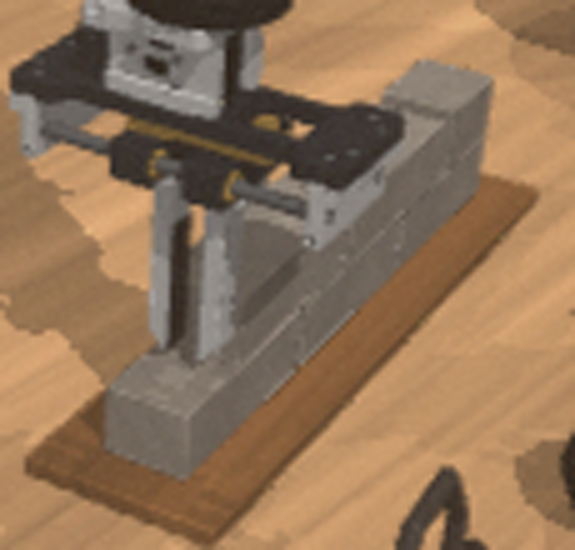

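View pics/w1.png

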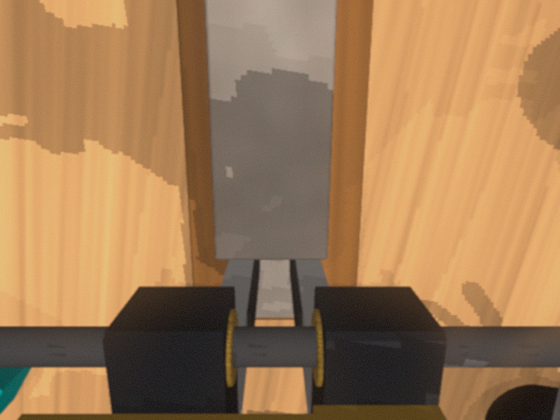

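The crop shows the bricks pushed nearly up to the end half, with only the fingers behind brick_a. The wrist view shows brick_a's near edge at row 259, centred at about column 272. I'll back off and rise to measure the remaining distance properly.

>>> apply_moves(
  rows=[
    [-10,0,0,0,0,0,214],
    [-20,0,-20,0,0,0,214],
    [-20,0,-40,0,0,0,214],
    [-15,0,-45,0,0,0,214],
    [-5,0,-45,0,0,0,214],
    [0,0,0,0,0,0,214],
    [0,0,0,0,0,0,214],
  ],
)

```text
clock: 5.62
eef_pos: [565.9, -77.6, 235.4]
tcp_rot: [[-0.159, 0.987, -0.002], [0.987, 0.159, 0.002], [0.002, -0.002, -1.0]]
wrist_force: [-1.5, 0.6, -0.9]
finger_gap: 0.162
grip_force: 0.0
```

```bash
python3 -c "
from h import *
need()
c=snap('wrist','w2'); s=snap('scene','s2')
for k in(c,s):
    blobs(k,85,99,100,(450,650,-100,330)); blobs(k,48,56,60,(450,650,-150,330)); blobs(k,8,16,100,(450,650,-150,400))
    P=cloud(k); d=P[...,:2]-C; X=d@EX; Y=d@EY
    for zl,zh in((86,98),(48,56)):
        m=(abs(X)<18)&(P[...,2]>zl)&(P[...,2]<zh)&(abs(Y)<220)&(k['range_z']>0)
        h,e=np.histogram(Y[m],np.arange(-200,200,4)); print(zl,[(int(a),int(b)) for a,b in zip(e,h)][::1] if 0 else (Y[m].min().round(1), Y[m].max().round(1)), 'gaps at',[int(e[i]) for i in range(len(h)) if h[i]==0 and Y[m].min()<e[i]<Y[m].max()])
"
```

```text
t 5.62 tcp [565.9 -77.6 235.4] course [  -0.5 -206.3] yaw 9.13 F [-1.5  0.6 -0.9] gap 0.162 grip 0.0
px [274  50] n 6480 c 547.6 34.7 size 48.1 69.7 ang 9.29 z 92.2 rgb [153 137 123]
px [276 131] n 3175 c 558.9 -25.0 size 48.0 51.5 ang 10.25 z 52.2 rgb [149 132 118]
px [277  90] n 10751 c 553.7 7.3 size 110.2 167.7 ang 9.17 z 12.2 rgb [137  92  52]
86 (np.float64(-127.4), np.float64(-57.8)) gaps at []
48 (np.float64(-178.7), np.float64(-128.0)) gaps at []
px [320 177] n 1022 c 529.8 153.5 size 50.9 318.2 ang 8.90 z 91.2 rgb [143 129 117]
px [295 213] n 310 c 553.6 4.1 size 49.2 116.7 ang 8.69 z 51.4 rgb [135 122 110]
px [311 211] n 1372 c 534.7 128.6 size 111.6 421.0 ang 8.67 z 11.3 rgb [132  94  61]
86 (np.float64(-131.6), np.float64(186.6)) gaps at [112, 116, 120]
48 (np.float64(-182.0), np.float64(-125.2)) gaps at []
```

View pics/w2.png

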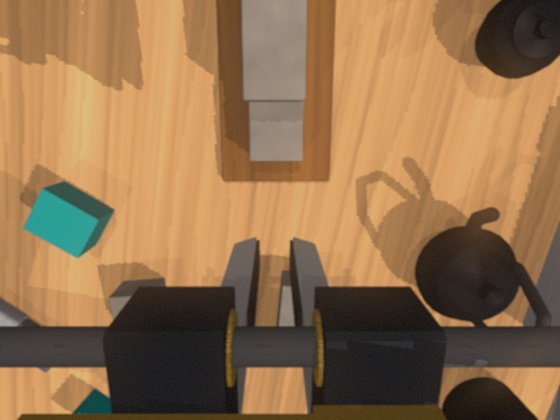

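The wrist view shows the bottom course exposed from row 160 (its near end) to row 100 (brick_a's near edge), about 51.4 mm. I want about 62.5 mm, so I'll push 11 mm more, to a TCP course y of about -125.5.

>>> apply_moves(
  rows=[
    [5,0,40,0,0,0,214],
    [5,0,45,0,0,0,214],
    [10,0,45,0,0,0,214],
    [10,0,19,0,0,0,214],
    [10,0,0,0,0,0,214],
    [10,0,0,0,0,0,214],
    [10,0,0,0,0,0,214],
    [5,0,0,0,0,0,214],
  ],
)

```text
clock: 6.72
eef_pos: [556.8, -13.2, 88.4]
tcp_rot: [[-0.16, 0.987, 0.002], [0.987, 0.16, -0.0], [-0.0, 0.002, -1.0]]
wrist_force: [0.3, -0.1, -0.0]
finger_gap: 0.16
grip_force: 0.0
```

>>> apply_moves(
  rows=[
    [4,0,0,0,0,0,214],
    [4,0,0,0,0,0,214],
    [4,0,0,0,0,0,214],
    [2,0,0,0,0,0,214],
    [0,0,0,0,0,0,214],
  ],
)

```text
clock: 7.35
eef_pos: [555.1, -1.6, 88.0]
tcp_rot: [[-0.159, 0.987, 0.002], [0.987, 0.159, -0.003], [-0.003, 0.002, -1.0]]
wrist_force: [0.3, -6.5, 1.4]
finger_gap: 0.161
grip_force: 2.6
```

```bash
python3 -c "
from h import *
need()"
```

```text
t 7.35 tcp [555.1  -1.6  88. ] course [   1.  -129.6] yaw 9.17 F [ 0.3 -6.5  1.4] gap 0.161 grip 2.6
```

>>> apply_moves(
  rows=[
    [2,0,0,0,0,0,214],
    [2,0,0,0,0,0,214],
    [0,0,0,0,0,0,214],
    [0,0,0,0,0,0,214],
  ],
)

```text
clock: 7.85
eef_pos: [554.5, 2.5, 88.0]
tcp_rot: [[-0.159, 0.987, 0.002], [0.987, 0.159, -0.002], [-0.003, 0.002, -1.0]]
wrist_force: [-0.4, -5.2, 1.5]
finger_gap: 0.163
grip_force: 2.6
```

```bash
python3 -c "
from h import *
need()"
```

```text
t 7.85 tcp [554.5   2.5  88. ] course [   1.1 -125.5] yaw 9.16 F [-0.4 -5.2  1.5] gap 0.163 grip 2.6
```

The push is done. Now I'll back off, rise, and go to a viewpoint for the half.

>>> apply_moves(
  rows=[
    [-10,0,0,0,0,0,214],
    [-25,0,-10,0,0,0,180],
    [-25,0,-40,0,0,0,120],
    [-12,0,-50,0,0,0,60],
    [0,0,-45,0,0,0,0],
    [0,0,0,0,0,0,0],
    [0,0,0,0,0,0,0],
  ],
)

```text
clock: 8.72
eef_pos: [564.2, -67.0, 231.5]
tcp_rot: [[-0.159, 0.987, -0.002], [0.987, 0.159, 0.001], [0.002, -0.002, -1.0]]
wrist_force: [0.2, -0.1, -0.1]
finger_gap: 0.762
grip_force: 0.0
```

```bash
python3 -c "
from h import *
need()
c=snap('wrist','w3'); s=snap('scene','s3')
for k in(c,s):
    blobs(k,85,99,100,(450,650,-100,330)); blobs(k,48,56,60,(450,650,-150,330))
    P=cloud(k); d=P[...,:2]-C; X=d@EX; Y=d@EY
    for zl,zh in((86,98),(48,56)):
        m=(abs(X)<18)&(P[...,2]>zl)&(P[...,2]<zh)&(abs(Y)<220)&(k['range_z']>0)
        print(zl,Y[m].min().round(1), Y[m].max().round(1))
x,y,w,h=255,140,115,110
cv2.imwrite('pics/s3c.png',cv2.resize(s['pixels'][y:y+h,x:x+w,::-1],None,fx=5,fy=5,interpolation=cv2.INTER_CUBIC))
plan((470,-340),200,14.7,7)"
```

```text
t 8.72 tcp [564.2 -67.  231.5] course [  -0.5 -195.6] yaw 9.13 F [ 0.2 -0.1 -0.1] gap 0.762 grip 0.0
px [275  50] n 6498 c 546.3 45.3 size 48.0 68.5 ang 9.30 z 92.2 rgb [139 125 112]
px [276 137] n 3947 c 558.0 -19.4 size 48.1 63.5 ang 9.41 z 52.2 rgb [136 121 108]
86 -116.1 -48.1
48 -179.4 -116.6
px [322 176] n 989 c 528.6 159.8 size 50.9 307.1 ang 8.42 z 91.1 rgb [143 130 117]
px [295 213] n 336 c 553.7 5.9 size 49.6 118.7 ang 7.79 z 51.2 rgb [137 124 112]
86 -119.6 187.5
48 -181.3 -114.6
t 8.82 tcp [563.8 -66.8 230.6] course [  -0.8 -195.4] yaw 9.14 F [-0.3  0.1  0.1] gap 0.848 grip 0.0
[-36.4, -19.4, 4.4, 0.0, 0.0, -0.2]
[-36.1, -19.9, 4.4, 0.0, 0.0, -0.2]
[-35.8, -20.4, 4.4, 0.0, 0.0, -0.2]
[-35.6, -20.9, 4.4, 0.0, 0.0, -0.2]
[-35.3, -21.4, 4.4, 0.0, 0.0, -0.2]
[-35.0, -21.9, 4.4, 0.0, 0.0, -0.2]
[-34.7, -22.4, 4.4, 0.0, 0.0, -0.2]
```

View pics/s3c.png

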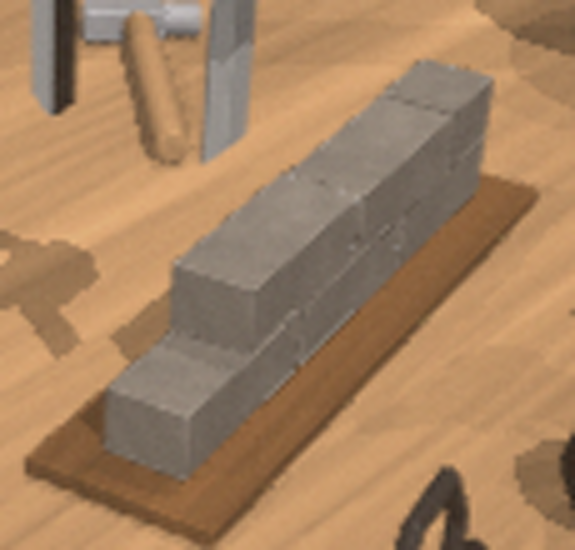

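The crop shows the bricks bonded: the a-b joint is over the middle lower brick, there is only a sliver of gap to the end half, and 63 mm is exposed at the near end. Next is the half.

>>> apply_moves(
  rows=[
    [-36,-20,4,0,0,-0.2,0],
    [-36,-20,4,0,0,-0.2,0],
    [-36,-20,4,0,0,-0.2,0],
    [-36,-21,4,0,0,-0.2,0],
    [-35,-21,4,0,0,-0.1,0],
    [-35,-22,4,0,0,-0.1,0],
    [-35,-22,4,0,0,-0.1,0],
    [0,0,0,0,0,0,0],
  ],
)

```text
clock: 9.82
eef_pos: [472.1, -342.7, 202.1]
tcp_rot: [[-0.249, 0.968, -0.003], [0.968, 0.249, 0.002], [0.003, -0.002, -1.0]]
wrist_force: [-0.2, -0.4, 0.4]
finger_gap: 1.0
grip_force: 0.0
```

```bash
python3 -c "
from h import *
need()
c=snap('wrist','w4'); blobs(c,35,44,300,(350,700,-450,-100))
plan((446,-242),120,14.7,4)"
```

```text
t 9.82 tcp [ 472.1 -342.7  202.1] course [-135.5 -453.1] yaw 14.45 F [-0.2 -0.4  0.4] gap 1.000 grip 0.0
px [275  67] n 4753 c 445.5 -241.4 size 48.1 59.8 ang 14.00 z 40.2 rgb [136 120 106]
px [486  93] n 7062 c 616.5 -219.1 size 49.0 90.3 ang 4.10 z 40.2 rgb [141 125 110]
px [183 237] n 2928 c 402.7 -401.6 size 48.6 60.1 ang 57.94 z 40.2 rgb [ 41 130 120]
px [296 261] n 1696 c 505.8 -397.7 size 47.9 30.3 ang 10.09 z 40.2 rgb [131 115 100]
t 9.88 tcp [ 472.6 -341.1  202.5] course [-134.7 -451.6] yaw 14.51 F [-0.1  0.7  0.9] gap 1.001 grip 0.0
[25.7, -0.2, 20.6, 0.0, 0.0, -0.0]
[25.7, -0.2, 20.6, 0.0, 0.0, -0.0]
[25.7, -0.2, 20.6, 0.0, 0.0, -0.0]
[25.7, -0.2, 20.6, 0.0, 0.0, -0.0]
```

View pics/w4.png

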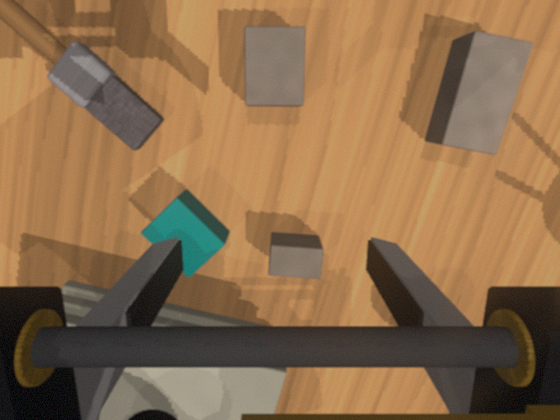

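The wrist view shows the half at (275,67), measuring 59.8 x 48 mm at world (445.4,-242), yaw 14°. The approach is clear of the neighbours.

>>> apply_moves(
  rows=[
    [26,0,20,0,0,0,0],
    [26,-1,20,0,0,0.1,0],
    [26,0,21,0,0,0,0],
    [25,0,21,0,0,0,0],
    [0,0,20,0,0,0,0],
    [0,0,0,0,0,0,0],
  ],
)

```text
clock: 10.62
eef_pos: [446.0, -239.0, 101.0]
tcp_rot: [[-0.246, 0.969, -0.003], [0.969, 0.246, 0.003], [0.004, -0.002, -1.0]]
wrist_force: [0.3, -0.8, 0.3]
finger_gap: 1.003
grip_force: 0.0
```

```bash
python3 -c "
from h import *
plan((445.3,-242.2),30,14,3)"
```

```text
t 10.62 tcp [ 446. -239.  101.] course [-144.7 -346.5] yaw 14.24 F [ 0.3 -0.8  0.3] gap 1.003 grip 0.0
[-1.0, -0.5, 23.7, 0.0, 0.0, 0.0]
[-1.0, -0.5, 23.7, 0.0, 0.0, 0.0]
[-1.0, -0.5, 23.7, 0.0, 0.0, 0.0]
```

>>> apply_moves(
  rows=[
    [-1,-1,24,0,0,0,0],
    [-1,0,24,0,0,0,0],
    [-1,0,15,0,0,0,0],
    [0,0,8,0,0,0,0],
    [0,0,0,0,0,0,60],
    [0,0,0,0,0,0,110],
    [0,0,0,0,0,0,255],
    [0,0,0,0,0,0,255],
  ],
  squeeze=20,
)

```text
clock: 11.62
eef_pos: [447.0, -244.8, 31.9]
tcp_rot: [[-0.244, 0.97, 0.001], [0.97, 0.244, -0.0], [-0.001, 0.001, -1.0]]
wrist_force: [-0.5, 0.2, 0.1]
finger_gap: 0.607
grip_force: 0.0
```

>>> apply_moves(
  rows=[
    [0,0,0,0,0,0,255],
    [0,0,0,0,0,0,255],
  ],
)

```text
clock: 11.88
eef_pos: [446.7, -244.8, 31.7]
tcp_rot: [[-0.244, 0.97, -0.0], [0.97, 0.244, -0.0], [-0.0, -0.0, -1.0]]
wrist_force: [-0.3, -1.0, 2.5]
finger_gap: 0.511
grip_force: 20.0
```

```bash
python3 -c "
from h import *
need()"
```

```text
t 11.88 tcp [ 446.7 -244.8   31.7] course [-144.9 -352.4] yaw 14.15 F [-0.3 -1.   2.5] gap 0.511 grip 20.0
```

>>> apply_moves(
  rows=[
    [0,0,-15,0,0,0,255],
    [0,0,-35,0,0,0,255],
    [0,0,-45,0,0,0,255],
    [0,0,-35,0,0,0,255],
    [0,0,0,0,0,0,255],
  ],
)

```text
clock: 12.5
eef_pos: [448.4, -245.8, 164.5]
tcp_rot: [[-0.244, 0.97, 0.006], [0.97, 0.244, -0.004], [-0.005, 0.005, -1.0]]
wrist_force: [-0.1, 0.3, -3.4]
finger_gap: 0.511
grip_force: 20.0
```

```bash
python3 -c "
from h import *
plan(cw(0.5,-160),160,9.2,7)"
```

```text
t 12.50 tcp [ 448.4 -245.8  164.5] course [-143.3 -353.6] yaw 14.14 F [-0.1  0.3 -3.4] gap 0.511 grip 20.0
[25.8, 22.9, 0.6, 0.0, 0.0, 0.1]
[26.1, 22.5, 0.6, 0.0, 0.0, 0.1]
[26.3, 22.2, 0.6, 0.0, 0.0, 0.1]
[26.6, 21.9, 0.6, 0.0, 0.0, 0.1]
[26.9, 21.6, 0.6, 0.0, 0.0, 0.1]
[27.1, 21.2, 0.6, 0.0, 0.0, 0.1]
[27.4, 20.9, 0.6, 0.0, 0.0, 0.1]
```

>>> apply_moves(
  rows=[
    [26,23,0,0,0,0.1,255],
    [26,22,0,0,0,0.1,255],
    [26,22,0,0,0,0.2,255],
    [26,22,0,0,0,0.2,255],
    [27,22,0,0,0,0.2,255],
    [27,21,0,0,0,0.1,255],
    [27,21,0,0,0,0.1,255],
    [0,0,0,0,0,0,255],
  ],
)

```text
clock: 13.5
eef_pos: [557.7, -29.8, 159.5]
tcp_rot: [[-0.162, 0.987, -0.003], [0.987, 0.162, 0.001], [0.002, -0.003, -1.0]]
wrist_force: [0.1, -0.6, -2.6]
finger_gap: 0.507
grip_force: 20.0
```

>>> apply_moves(
  rows=[
    [0,0,0,0,0,0,255],
  ],
)

```text
clock: 13.62
eef_pos: [556.8, -32.0, 160.0]
tcp_rot: [[-0.159, 0.987, -0.003], [0.987, 0.159, -0.0], [0.0, -0.003, -1.0]]
wrist_force: [-0.0, -0.1, -2.8]
finger_gap: 0.512
grip_force: 20.0
```

```bash
python3 -c "
from h import *
plan(cw(0.5,-156),95,9.2,4)
c=snap('wrist','w5')
P=cloud(c); d=P[...,:2]-C; X=d@EX; Y=d@EY
# carried half: front (far) top edge, bottom unseen
s=state(); z=s['eef_pos'][2]-31.7+40
for zl,zh in((z-6,z+6),(86,98)):
    m=(abs(X)<20)&(P[...,2]>zl)&(P[...,2]<zh)&(c['range_z']>0)&(abs(Y)<230); print(round(zl),m.sum(),np.percentile(Y[m],[0,1,50,99,100]).round(1),np.median(X[m]).round(1))
"
```

```text
t 13.62 tcp [556.8 -32.  160. ] course [  -2.2 -159.9] yaw 9.17 F [-0.  -0.1 -2.8] gap 0.512 grip 20.0
[1.0, 0.7, 16.3, 0.0, 0.0, -0.0]
[1.0, 0.7, 16.3, 0.0, 0.0, -0.0]
[1.0, 0.7, 16.3, 0.0, 0.0, -0.0]
[1.0, 0.7, 16.3, 0.0, 0.0, -0.0]
163 11707 [-180.4 -179.2 -150.4 -125.9 -125.4] -0.0
86 11185 [-115.8 -114.9  -70.5  -31.9  -30.9] -0.1
```

>>> apply_moves(
  rows=[
    [2,1,20,0,0,0,255],
    [1,1,20,0,0,0,255],
    [1,1,20,0,0,0,255],
    [1,0,10,0,0,0,255],
    [0,0,0,0,0,0,255],
    [0,0,0,0,0,0,255],
  ],
)

```text
clock: 14.42
eef_pos: [560.7, -26.9, 92.1]
tcp_rot: [[-0.158, 0.987, 0.001], [0.987, 0.158, -0.0], [-0.0, 0.001, -1.0]]
wrist_force: [-0.1, -0.7, -1.3]
finger_gap: 0.507
grip_force: 20.0
```

```bash
python3 -c "
from h import *
plan(cw(0.8,-154.5),83.7,9.2,1)"
```

```text
t 14.43 tcp [560.7 -26.9  92.1] course [   2.4 -155.5] yaw 9.12 F [-0.1 -0.7 -1.3] gap 0.507 grip 20.0
[1.0, -1.6, 8.4, 0.0, 0.0, -0.0]
```

>>> apply_moves(
  rows=[
    [1,-1.5,3,0,0,0,255],
    [0,0,2,0,0,0,255],
    [0,0,2,0,0,0,255],
    [0,0,1,0,0,0,255],
    [0,0,0,0,0,0,255],
  ],
)

```text
clock: 15.05
eef_pos: [558.5, -25.7, 83.7]
tcp_rot: [[-0.159, 0.987, 0.0], [0.987, 0.159, 0.0], [0.0, 0.0, -1.0]]
wrist_force: [-0.9, 0.8, -1.6]
finger_gap: 0.511
grip_force: 20.0
```

```bash
python3 -c "
from h import *
plan(cw(0.8,-154.5),83.7,9.2,1)"
```

```text
t 15.05 tcp [558.5 -25.7  83.7] course [   0.5 -153.9] yaw 9.14 F [-0.9  0.8 -1.6] gap 0.511 grip 20.0
[-0.6, 0.3, -0.0, 0.0, 0.0, -0.0]
```

>>> apply_moves(
  rows=[
    [0,0,0.5,0,0,0,255],
    [0,0,0.5,0,0,0,255],
    [0,0,0,0,0,0,255],
  ],
)

```text
clock: 15.42
eef_pos: [558.5, -25.7, 83.6]
tcp_rot: [[-0.159, 0.987, 0.0], [0.987, 0.159, 0.0], [-0.0, 0.0, -1.0]]
wrist_force: [-2.7, 0.6, 7.1]
finger_gap: 0.511
grip_force: 20.0
```

The half is seated: +7 N upward and no further descent. I'll open slowly, then withdraw.

>>> apply_moves(
  rows=[
    [0,0,-0.5,0,0,0,120],
    [0,0,0,0,0,0,100],
    [0,0,0,0,0,0,70],
    [0,0,0,0,0,0,40],
    [0,0,0,0,0,0,30],
    [0,0,-10,0,0,0,30],
    [0,0,-30,0,0,0,30],
    [0,0,-45,0,0,0,30],
  ],
)

```text
clock: 16.42
eef_pos: [557.7, -25.6, 168.3]
tcp_rot: [[-0.159, 0.987, -0.003], [0.987, 0.159, 0.001], [0.001, -0.002, -1.0]]
wrist_force: [0.2, -0.3, -0.2]
finger_gap: 0.885
grip_force: 0.0
```

>>> apply_moves(
  rows=[
    [-30,0,-45,0,0,0,30],
    [-45,0,-20,0,0,0,30],
    [-40,0,0,0,0,0,30],
    [0,0,0,0,0,0,30],
    [0,0,0,0,0,0,30],
  ],
)

```text
clock: 17.05
eef_pos: [576.4, -138.8, 233.0]
tcp_rot: [[-0.158, 0.987, -0.0], [0.987, 0.158, 0.001], [0.001, -0.0, -1.0]]
wrist_force: [-0.6, 0.5, -0.7]
finger_gap: 0.882
grip_force: 0.0
```

```bash
python3 -c "
from h import *
need()
c=snap('wrist','w6'); s=snap('scene','s6'); print(s['pixels'].shape)
for k in(c,s):
    blobs(k,85,99,100,(450,650,-100,330)); blobs(k,48,56,20,(450,650,-150,330)); blobs(k,9,15,200,(450,650,-150,400)); print()
i=s['pixels'][140:250,255:370,::-1]; j=c['pixels'][0:200,180:380,::-1]
cv2.imwrite('pics/f.png',np.hstack([cv2.resize(i,(418,400),interpolation=cv2.INTER_CUBIC),cv2.resize(j,(380,400))[:,:380]]))
"
```

```text
t 17.05 tcp [ 576.4 -138.8  233. ] course [ 1.000e-01 -2.684e+02] yaw 9.12 F [-0.6  0.5 -0.7] gap 0.882 grip 0.0
(420, 560, 3)
px [275  44] n 5722 c 558.2 -22.1 size 48.1 59.6 ang 9.15 z 92.2 rgb [132 118 106]
px [275  59] n 7920 c 558.6 -24.0 size 110.1 104.8 ang 9.24 z 12.2 rgb [121  80  44]

px [315 182] n 1277 c 534.1 128.3 size 51.1 369.3 ang 8.52 z 91.2 rgb [143 130 117]
px [302 206] n 135 c 569.4 42.2 size 204.1 46.0 ang 85.16 z 51.5 rgb [120 108  97]
px [311 211] n 1308 c 534.1 130.6 size 110.8 424.6 ang 8.88 z 11.2 rgb [133  94  61]
```

View pics/f.png

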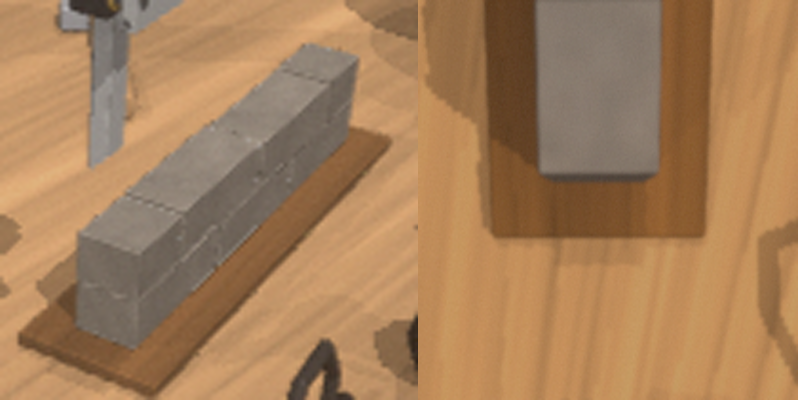

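The composite shows a complete, bonded upper course. Its near end is flush with the lower course and its faces are aligned: the top run measures 369 mm and sits centred on the board. The gripper is clear, so I'll hand in.

```bash
python3 -c "
from workcell import *
print(finish_job())"
```

```text
the job is handed in; nothing more can be done
None
```

I slid the two whole bricks into bond, laid the half brick flush at the near end, and handed the job in with the gripper clear after about 17 s of the 51 s allowed; the judge's verdict was not shown.

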